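# Release a workshop locker's transit latch with its key

## Robot

A 6-joint arm with a two-finger parallel gripper is mounted at the origin on the work surface. World frame = base frame: x ahead of the robot, y to its left, z up, the work surface at z = 0. Lengths are in m, angles in rad, forces in N, time in s.
With the tool pointing down it reaches from about 0.35 to 0.775 m from the base axis. Payload 5.5 kg.
Tool frame: the origin (TCP) lies at the very end of the fingers, on their centre line; the grasp point (between the pads) lies 19 mm behind it; z points along the fingers, y is the line along which they close (so a half turn about z gives the same grasp; the last joint's range is limited). The gripper opens to 85 mm and grips with 20 to 120 N. Pads are 22 mm wide; open, the fingers measure 114 mm over their backs; the gripper's body (76 mm by 85 mm) begins 54 mm behind the grasp point. The pads swing forward as they close: fully open they stand 13 mm farther back than shut.
Start: joints at [-1.473, 0.313, 0.046, 1.304, 0, 1.431], TCP at [0.135, -0.559, 0.21] pointing down, gripper open.
Joint ranges: [-2.76, 2.76], [-0.86, 1.69], [-1.03, 1.26], [-2.2, 2.34], [-1.47, 1.5], [-3.14, 3.14]. Speed limits (rad/s): [2.57, 2.57, 3.14, 3.14, 3.14, 3.14].

## Interface

Orientations are given as a unit quaternion [x, y, z, w].
In Python, from station import telemetry, imaging, manip gives the robot as it stands. The module is installed in compiled form; this text tells all that it offers.
- The arm moves only by the tool step_arm, never from a script. Its argument "steps" is a list of rows, each a list of 3 entries, a list of its own where there are three numbers: the shift along the tool's x, y, z in mm, then the turn, a rotation vector about the tool's x, y, z in rad, then the opening, from 0 (shut) to 1 (fully open). A call has exactly 10 rows; each row is the pose to reach, as a shift and turn from the pose commanded when the call began, along the tool's axes at that moment; what a row does not reach only later rows make up. A row lasts 1/10 s, in which the tool goes at most 50 mm and 8.59 degrees, less where a joint would pass 70% of its speed; a pose out of reach is approached as far as the arm can. A call with a gripper value outside its range is refused whole. The fingers move at their own pace and stop on an object; "newtons" is the grip in N (left out, the last holds). Time passes only in rows, so rows that repeat a pose let the fingers close, or fill a call up. It gives the time, the measured TCP pose, the force, the opening and the grip force at its end, in the units of the state.
- telemetry.state(): the state, without advancing time (a new reading comes with each control period).
- imaging.snapshot(name): name is "side" or "top"; returns a dict with "color" (400x640x3 uint8, red, green, blue), "z_map" (400x640 float32, m along the optical axis (not along the pixel's ray), 0 where there is no reading), "fx", "fy", "cx", "cy" (pixels), "k1" (the pictures are not rectified: a ray, as slopes to the right and down, at radius r is drawn at 1 + k1 r^2 times it, then the intrinsics apply), "extrinsics" (4x4, takes a point from camera to world coordinates). Camera axes: x right, y down, z forward; pixel columns grow to the right and rows downward; lengths in m; the calibration is good to about 2 mm. A picture is of the moment at which its call begins.
- manip.finish_job(): hands the job in; it is judged then, once.
The state is a dict: "clock": time; "joints": joint angles; "qd": joint speeds; "tau": joint torques, N m; "position": TCP position; "orientation": TCP orientation; "wrist_force": force on the tool from outside, world axes, zero at the start; "ft_torque": the same for the moment, N m; "opening": opening from 0.0 (shut) to 1.0 (fully open); "finger_force": force on a finger pad.
Only numpy, scipy, OpenCV 4.12 (cv2) and the standard library are available. Lean on these libraries where they do the work, as an engineer would, in place of code of your own. Each camera call takes 0.05 s, during which the arm holds its last target. There are 200 camera calls.

## Task

Take the wooden-handled release key out of its stand, reach with its steel shank down through the narrow gap in the top of the small grey locker, press the sprung hook down and, keeping it down, draw the door at least half open (45 degrees) with the key. Feel your way and never force the key against the locker, and do not disturb the other things on the bench. Leave the door open and hang the key back in its stand, right down on its shoulder.

Things in the scene. Friction and masses are not known exactly. Their poses are not given: they have to be found in the camera images.
- locker: Grey steel locker fixed to the bench, 300 wide (y), 200 deep (x), 180 high. Origin: middle of its front face's lower edge; x points into the locker, y to the left seen from the robot. A dark door 278 wide, 160 high, 12 thick covers the front (x -12 to 0 mm), top edge about 6 mm under the top. More than 20 N between key and any part of the locker, door or hook counts as forcing.
- gap (a point): Centre of the gap, in the plane of the locker's top, 180 mm up: a notch 20 mm wide (locker y), 30 mm deep (locker x 0 to 30) in the 5 mm thick top, at locker y -50 mm. The notch is open at its front, where only the door closes it.
- hook_near (a point): Where the white plastic hook's flat top should be: below the gap's centre, 150 mm over the bench. A mark on the case, not on the hook: door, hook and catch hang together on an adjustable fitting, truly up to 12 mm higher or lower, untold by any pose: feel for it. The hook is a level bar 26 mm wide, locker x 0 to 50 mm, on the door's inner face; its nose stands up at x 42 to 50, behind the catch.
- catch_near (a point): Catch rail's place on the case, locker x 37 mm, 160 mm up (same fitting error). The hook slides straight down on the door: its spring yields from 4 N; it clears the catch at 8 mm of travel and meets a hard stop at 12 mm (9 N): press about 10 mm past first touch. Held down, it lets the door be drawn by the shank against the door's inner face; after some 15 mm the door is free and the hook may rise.
- hinge_top (a point): Point on the door's vertical hinge axis at the height of the locker's top: locker x = 0, y = 140 mm, so 190 mm to the left of the gap. It is part of the case and does not move with the door.
- door (a joint): Door angle in rad: 0 closed, grows as the free (right) edge swings towards the robot and left; stop at 1.7. Light hinge friction (about 0.7 N at the gap); it stays where it is left.
- key: Release key, 150 g: a round steel shank, 10 mm across and 90 mm long, under a square wooden handle 24 x 24 x 60 mm. Origin: centre of the shank's flat tip; z runs up the shank to the handle (handle from z = 90 to 150 mm), x and y are square to the handle's sides. At the start it hangs upright in its stand.
- stand: Wooden block 60 x 60 x 100 mm, fixed to the bench, with an upright square hole 15 mm wide right through it. Origin: centre of its underside; z up. The key hangs in the hole with the underside of its handle on the block's top, its tip then 10 mm above the bench.
- tin: Bystander: closed tin, 84 mm across, 100 mm high; origin under its centre. The stand and the tin are at either side of the bench, either way round.
- spray1: Bystander: can 56 mm across, 170 mm high; origin under its centre.
- spray2: Bystander: white bottle 60 mm across, 190 mm high; origin under its centre.
- socket: Bystander: steel socket, a ring 32 mm across, 40 mm high; origin under its centre.
- block: Bystander: wooden block 90 x 50 x 30 mm lying on top of the locker; origin under its centre.
- wrench: Bystander: wrench lying flat on the bench.
- driver: Bystander: screwdriver lying on the bench.
Not all that is in view belongs to the job. What is shaped like the stand but turquoise is not meant.

How it is judged:
By the outcome, as a careful person would: the job done as asked, in the order asked, and still so for the second after the job is handed in, with the robot touching nothing.
It also fails if it takes over 61 s, if anything falls off the work surface, if the arm or the gripper's body presses on something with over 40 N, if the wrist force passes 120 N, or if a joint passes its speed limit or range.

## Working session

There is one attempt and no reset: what is moved stays moved. The work goes in short steps, Python scripts to look and compute and a tool call to move; the robot and the scene stay as the last step left them, time stands still between calls to the robot, and variables do not carry over. Pictures are saved under pics/ and viewed, at most 10 in all, crops included, and the job is handed in when it is done.

Besides the shell and the picture viewer there is one more tool, called after "Call:" as a command line: name --argument value ..., lists and objects as JSON in quotes. step_arm: Moves the arm, as the interface text tells. Its arguments: {"type":"object","properties":{"steps":{"type":"array"},"newtons":{"type":"number"}},"required":["steps"]}

```bash
mkdir -p pics; cat > h.py <<'E'
import numpy as np, cv2
from station import telemetry, imaging, manip
def snap(n):
    s=imaging.snapshot(n); np.savez('/tmp/%s.npz'%n,**s); return s
def load(n): return dict(np.load('/tmp/%s.npz'%n))
def save(s,f,crop=None,scale=1):
    c=s['color'][:,:,::-1]
    if crop: a,b,u,v=crop; c=c[b:v,a:u]
    cv2.imwrite('pics/'+f,cv2.resize(c,None,fx=scale,fy=scale,interpolation=cv2.INTER_CUBIC))
def cloud(s):
    K=np.array([[s['fx'],0,s['cx']],[0,s['fy'],s['cy']],[0,0,1]],float)
    v,u=np.mgrid[0:400,0:640]
    p=np.stack([u,v],-1).reshape(-1,1,2).astype(float)
    n=cv2.undistortPoints(p,K,np.array([float(s['k1']),0,0,0,0])).reshape(400,640,2)
    z=s['z_map'][...,None]; P=np.concatenate([n*z,z],-1)
    E=s['extrinsics']; W=P@E[:3,:3].T+E[:3,3]; W[s['z_map']==0]=np.nan
    return W
E
python3 - <<'E'
from h import *
for n in('side','top'):
    s=snap(n); save(s,n+'0.png'); print(n,s['extrinsics'].round(3).tolist(),s['fx'],s['k1'])
print(telemetry.state())
E
```

```text
side [[-0.884, -0.364, 0.293, 0.187], [-0.468, 0.695, -0.546, 0.679], [-0.005, -0.62, -0.785, 1.129], [0.0, 0.0, 0.0, 1.0]] 469.3507610991277 -0.011775619559961646
top [[0.026, -0.999, 0.037, 0.52], [-1.0, -0.027, -0.013, 0.008], [0.014, -0.037, -0.999, 1.139], [0.0, 0.0, 0.0, 1.0]] 362.283714033674 -0.05659125234327112
{'clock': 0.1, 'joints': array([-1.47261896e+00,  3.13952006e-01,  4.50793714e-02,  1.30362715e+00,
        1.69940244e-05,  1.43122376e+00]), 'qd': array([ 0.00159554, -0.00151923,  0.00200805, -0.00089256,  0.00081019,
        0.00128576]), 'tau': array([ 3.66209824e-03, -4.81723273e+01,  2.99246281e+01,  1.26173111e-02,
       -7.93916774e-05, -8.78109233e-06]), 'position': array([ 0.13538292, -0.55831122,  0.2089775 ]), 'orientation': array([ 9.92942329e-01,  1.18595138e-01,  2.61226398e-05, -8.51369011e-04]), 'wrist_force': array([ 0.40700247,  0.34618566, -0.38063686]), 'ft_torque': array([-0.01167645,  0.02624044,  0.01689725]), 'finger_force': 0.0, 'opening': 1.000428835562744}
```

View pics/side0.png

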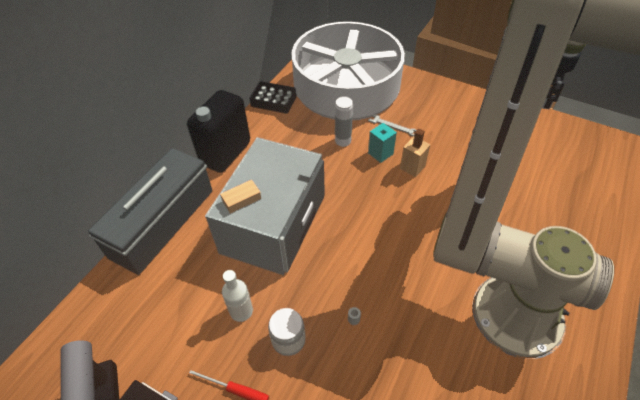

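View pics/top0.png

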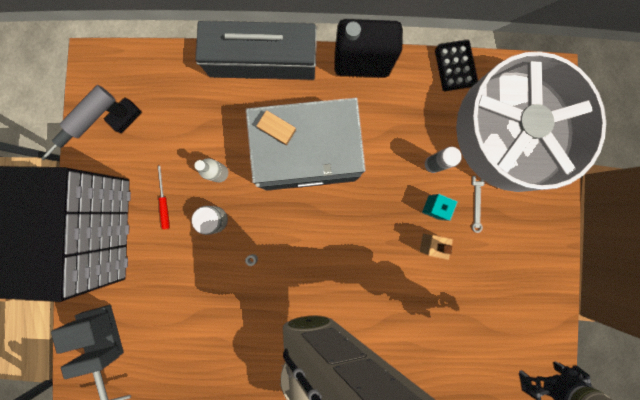

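Side view: the key's dark wooden handle (418,138) stands in the wooden stand (415,158). The turquoise look-alike is at (382,142), the locker's notch at about (310,177), the tin at (287,330) and the bottle at (237,297).
Top view: stand and key (438,247), turquoise block (440,207), locker (305,142), notch (327,168).
Candidates are the wooden stand (438,247) and the turquoise one (440,207). I choose the wooden one.

```bash
python3 - <<'E'
from h import *
s={n:load(n) for n in('side','top')}
W={n:cloud(s[n]) for n in s}
a=cv2.resize(s['side']['color'][110:185,360:450],(480,400),interpolation=cv2.INTER_CUBIC)
b=cv2.resize(s['top']['color'][225:265,410:465],(300,220),interpolation=cv2.INTER_CUBIC)
c=cv2.resize(s['top']['color'][150:195,300:370],(300,193),interpolation=cv2.INTER_CUBIC)
im=np.zeros((420,790,3),np.uint8); im[:400,:480]=a; im[:220,485:785]=b; im[225:418,485:785]=c
cv2.imwrite('pics/crop.png',im[:,:,::-1])
def rect(P): 
    r=cv2.minAreaRect((P[:,:2]*1000).astype(np.float32)); return np.round(r[0],1),np.round(r[1],1),round(r[2],1)
for n,(u0,v0,u1,v1) in dict(side=(400,125,432,178),top=(422,232,458,262)).items():
    P=W[n][v0:v1,u0:u1].reshape(-1,3); P=P[~np.isnan(P).any(1)]
    print(n,np.histogram(P[:,2],bins=np.arange(0,.2,.01))[0])
    for lo,hi in((.09,.112),(.145,.18)):
        Q=P[(P[:,2]>lo)&(P[:,2]<hi)]
        if len(Q)>5: print(lo,len(Q),np.median(Q,0).round(4),rect(Q))
for n,(u0,v0,u1,v1) in dict(side=(200,130,335,275),top=(235,90,375,195)).items():
    P=W[n][v0:v1,u0:u1].reshape(-1,3); P=P[~np.isnan(P).any(1)]
    Q=P[(P[:,2]>.17)&(P[:,2]<.19)]
    print(n,len(Q),np.median(Q,0).round(4),rect(Q), cv2.boxPoints(cv2.minAreaRect((Q[:,:2]*1000).astype(np.float32))).round(0).tolist())
E
```

```text
side [405  54  55  52  53  61  59  55  59 169  93  22  23  21  25  51  10   0
   0]
0.09 265 [ 0.422  -0.3352  0.0989] (array([ 428.6, -347.3]), array([68.1, 61.5]), 80.7)
0.145 73 [ 0.4273 -0.3416  0.1567] (array([ 428.1, -345.3]), array([29.2, 23.8]), 85.8)
top [285  11  19  18  21  25  18  20  26 120 197   7  11  10  13  39  37   0
   0]
0.09 319 [ 0.4325 -0.3378  0.1004] (array([ 426.6, -348.4]), array([60.4, 60. ]), 80.2)
0.145 82 [ 0.4277 -0.3448  0.1596] (array([ 427.5, -346.4]), array([24.3, 21.5]), 86.5)
side 6398 [0.6951 0.0494 0.1787] (array([706.9,  54.5]), array([328.5, 502.9]), 39.9) [[420.0, 142.0], [742.0, -244.0], [994.0, -33.0], [672.0, 353.0]]
top 7989 [0.6985 0.037  0.1803] (array([706.6,  47.7]), array([214.2, 301. ]), 7.4) [[581.0, 183.0], [620.0, -115.0], [832.0, -88.0], [793.0, 211.0]]
```

View pics/crop.png

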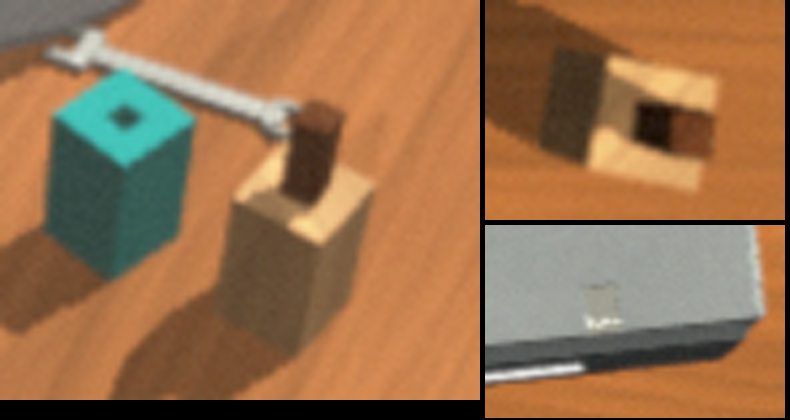

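The crop confirms the choice: a brown handle stands in the wooden block, and the turquoise block is empty. The notch shows in the locker top at crop (602,303), which is about (327,168) in the top view.

```bash
cat >> h.py <<'E'
from scipy.spatial.transform import Rotation as R
from scipy.optimize import minimize
def goto(pos,yaw=None,p0=None,q0=None):
    "tool shift mm and turn about tool z to reach world pos, tool-x heading yaw (deg)"
    st=telemetry.state(); p0=st['position'] if p0 is None else np.array(p0); r=R.from_quat(st['orientation'] if q0 is None else q0)
    d=r.inv().apply(np.array(pos)-p0)*1000
    tgt=r if yaw is None else R.from_euler('z',yaw,degrees=True)*R.from_euler('x',180,degrees=True)
    return d.round(1),(r.inv()*tgt).as_rotvec().round(4)
E
python3 - <<'E'
from h import *
s={n:load(n) for n in('side','top')}
W={n:cloud(s[n]) for n in s}
# locker edges: silhouette of z>0.176 from top camera
for n,(u0,v0,u1,v1) in dict(side=(205,130,335,275),top=(235,90,375,195)).items():
    w=W[n][v0:v1,u0:u1]; P=w.reshape(-1,3); P=P[~np.isnan(P).any(1)]
    Q=P[(abs(P[:,2]-.18)<.0045)]
    th=np.radians(7.5)
    for it in range(3):
        ex=np.array([np.cos(th),np.sin(th)]);ey=np.array([-ex[1],ex[0]])
        a=Q[:,:2]@ex; b=Q[:,:2]@ey
        ca,cb=np.median(a),np.median(b); m=(abs(a-ca)<.13)&(abs(b-cb)<.17); 
        bins=np.arange(cb-.12,cb+.12,.01); f=[];k=[]
        for lo in bins:
            mm=m&(b>lo)&(b<lo+.01)
            if mm.sum()>5: f.append((lo+.005,np.percentile(a[mm],2),np.percentile(a[mm],99)))
        f=np.array(f); far=f[:,2]; ok=abs(far-np.median(far))<.006
        sl=np.polyfit(f[ok,0],far[ok],1)[0]; th-=np.arctan(sl)
    bl=[(np.percentile(b[m&(a>l)&(a<l+.01)],1),np.percentile(b[m&(a>l)&(a<l+.01)],99)) for l in np.arange(ca-.07,ca+.07,.01)]
    lo,hi=np.median([x[0] for x in bl]),np.median([x[1] for x in bl]); mid=(lo+hi)/2
    front=np.median(f[:,1]); back=np.median(f[:,2])
    o=ex*(back-.2)+ey*mid
    print(n,'yaw',np.degrees(th).round(2),'front/back',front.round(4),back.round(4),'width',(hi-lo).round(4),'origin',o.round(4),'gap',(o+ex*.015-ey*.05).round(4))
    # notch: points in the area around predicted gap
    A=(P[:,:2]-o)@ex; B=(P[:,:2]-o)@ey
    k=(A>.003)&(A<.045)&(abs(B+.05)<.03)&(P[:,2]<.172)&(P[:,2]>.1)
    print(' notch pts',k.sum(),np.percentile(A[k],[5,50,95]).round(4),np.percentile(B[k],[5,50,95]).round(4),np.percentile(P[k,2],[5,50,95]).round(3))
print(goto((.4275,-.347,.26),82)); print(goto((.4275,-.347,.118),82,(.4275,-.347,.26),(R.from_euler('z',82,degrees=True)*R.from_euler('x',180,degrees=True)).as_quat()))
E
```

```text
side yaw 7.34 front/back 0.6156 0.8109 width 0.2956 origin [0.6113 0.0365] gap [ 0.6326 -0.0112]
 notch pts 13 [0.0116 0.0357 0.0368] [-0.0724 -0.0622 -0.0432] [0.143 0.155 0.163]
top yaw 7.33 front/back 0.6154 0.8109 width 0.2924 origin [0.6115 0.0345] gap [ 0.6329 -0.0131]
 notch pts 86 [0.0047 0.0194 0.0335] [-0.0592 -0.05   -0.0413] [0.146 0.148 0.151]
(array([ 333.7, -136.7,  -50.7]), array([-0.0013, -0.0012, -1.1934]))
(array([  0.,  -0., 142.]), array([0., 0., 0.]))
```

Call:
step_arm --steps '[[[33, -14, -10], [0, 0, -0.12], 1], [[73, -30, -25], [0, 0, -0.26], 1], [[117, -48, -40], [0, 0, -0.4], 1], [[161, -66, -50], [0, 0, -0.54], 1], [[205, -84, -51], [0, 0, -0.68], 1], [[249, -102, -51], [0, 0, -0.82], 1], [[293, -120, -51], [0, 0, -0.96], 1], [[320, -131, -51], [0, 0, -1.09], 1], [[334, -137, -51], [0, 0, -1.193], 1], [[334, -137, -51], [0, 0, -1.193], 1]]' --newtons 40

```text
clock: 1.1
position: [0.4292, -0.3453, 0.2602]
orientation: [0.753, 0.658, 0.0, -0.0]
wrist_force: [-1.1, 0.0, 0.1]
opening: 1.004
finger_force: 0.0
```

```bash
python3 - <<'E'
from h import *
st=telemetry.state(); print(st['clock'],st['position'],st['joints'].round(2),goto((.4275,-.347,.118),82))
E
```

```text
1.1 [ 0.42917104 -0.34529508  0.26024463] [-0.82  0.26  0.09  1.41  0.    0.88] (array([ -2. ,  -1.3, 142.2]), array([-0.0006, -0.0008,  0.0041]))
```

Call:
step_arm --steps '[[[-2, -1.5, 30], [0, 0, 0], 1], [[-2, -1.5, 65], [0, 0, 0], 1], [[-2, -1.5, 100], [0, 0, 0], 1], [[-2, -1.5, 125], [0, 0, 0], 1], [[-2, -1.5, 139], [0, 0, 0], 1], [[-2, -1.5, 142], [0, 0, 0], 1], [[-2, -1.5, 142], [0, 0, 0], 0.6], [[-2, -1.5, 142], [0, 0, 0], 0.4], [[-2, -1.5, 142], [0, 0, 0], 0.2], [[-2, -1.5, 142], [0, 0, 0], 0.1]]' --newtons 40

```text
clock: 2.1
position: [0.4264, -0.3494, 0.1198]
orientation: [0.755, 0.656, -0.0, 0.001]
wrist_force: [-0.0, 0.6, 0.2]
opening: 0.332
finger_force: 0.0
```

Call:
step_arm --steps '[[[0, 0, 0], [0, 0, 0], 0], [[0, 0, 0], [0, 0, 0], 0], [[0, 0, 0], [0, 0, 0], 0], [[0, 0, 0], [0, 0, 0], 0], [[0, 0, 0], [0, 0, 0], 0], [[0, 0, 0], [0, 0, 0], 0], [[0, 0, 0], [0, 0, 0], 0], [[0, 0, 0], [0, 0, 0], 0], [[0, 0, 0], [0, 0, 0], 0], [[0, 0, 0], [0, 0, 0], 0]]' --newtons 60

```text
clock: 3.1
position: [0.4266, -0.3494, 0.1199]
orientation: [0.755, 0.656, -0.0, 0.001]
wrist_force: [-0.4, -0.6, 6.4]
opening: 0.266
finger_force: 60.2
```

Call:
step_arm --steps '[[[0, 0, -5], [0, 0, 0], 0], [[0, 0, -15], [0, 0, 0], 0], [[0, 0, -30], [0, 0, 0], 0], [[0, 0, -50], [0, 0, 0], 0], [[0, 0, -75], [0, 0, 0], 0], [[0, 0, -105], [0, 0, 0], 0], [[0, 0, -140], [0, 0, 0], 0], [[0, 0, -175], [0, 0, 0], 0], [[0, 0, -200], [0, 0, 0], 0], [[0, 0, -210], [0, 0, 0], 0]]'

```text
clock: 4.1
position: [0.4265, -0.3492, 0.3319]
orientation: [0.755, 0.656, 0.0, 0.002]
wrist_force: [0.5, -1.0, -1.3]
opening: 0.268
finger_force: 59.4
```

```bash
python3 - <<'E'
from h import *
st=telemetry.state(); print(st['position'],st['wrist_force'],st['ft_torque'])
s=snap('side'); save(s,'held.png',(330,20,470,160),4); 
W=cloud(s); t=cloud(snap('top'))
for n,w in(('side',W),('top',t)):
    P=w.reshape(-1,3); k=(abs(P[:,0]-.4275)<.05)&(abs(P[:,1]+.348)<.05)&(P[:,2]>.13)&(P[:,2]<.34)
    P=P[k]
    for lo in np.arange(.2,.33,.01):
        Q=P[(P[:,2]>lo)&(P[:,2]<lo+.01)]
        if len(Q): print(n,lo.round(2),len(Q),Q.mean(0).round(4),np.ptp(Q,axis=0).round(3))
print(goto((.634,-.0125,.33)))
E
```

```text
[ 0.42646789 -0.34923423  0.33193666] [ 0.47318292 -0.95981653 -1.25085246] [-0.03389939 -0.08562099 -0.01519802]
side 0.22 9 [ 0.4288 -0.3468  0.2247] [0.008 0.007 0.008]
side 0.23 9 [ 0.4277 -0.3468  0.2346] [0.007 0.009 0.007]
side 0.24 10 [ 0.4289 -0.3451  0.2448] [0.009 0.013 0.009]
side 0.25 11 [ 0.4283 -0.3457  0.2562] [0.008 0.011 0.007]
side 0.26 9 [ 0.4279 -0.3442  0.2662] [0.008 0.004 0.008]
side 0.27 8 [ 0.4293 -0.3472  0.2736] [0.009 0.009 0.009]
side 0.28 13 [ 0.428  -0.3439  0.2854] [0.009 0.009 0.009]
side 0.29 9 [ 0.4274 -0.3456  0.2947] [0.009 0.006 0.009]
side 0.3 7 [ 0.4271 -0.345   0.3022] [0.007 0.009 0.004]
side 0.31 19 [ 0.4275 -0.3385  0.3165] [0.024 0.019 0.009]
side 0.32 36 [ 0.4257 -0.3393  0.3254] [0.025 0.023 0.01 ]
top 0.22 5 [ 0.4292 -0.3463  0.2261] [0.01  0.005 0.003]
top 0.23 5 [ 0.4306 -0.345   0.2347] [0.005 0.003 0.005]
top 0.24 9 [ 0.4293 -0.3458  0.245 ] [0.01  0.005 0.009]
top 0.25 5 [ 0.4295 -0.345   0.2567] [0.008 0.002 0.007]
top 0.26 7 [ 0.4295 -0.3457  0.265 ] [0.01  0.004 0.008]
top 0.27 6 [ 0.4292 -0.3446  0.275 ] [0.007 0.002 0.008]
top 0.28 9 [ 0.4295 -0.3459  0.2839] [0.01  0.006 0.006]
top 0.29 6 [ 0.4294 -0.3445  0.2948] [0.005 0.002 0.007]
top 0.31 8 [ 0.429  -0.3398  0.3169] [0.023 0.018 0.003]
top 0.32 24 [ 0.4308 -0.3378  0.3253] [0.021 0.012 0.009]
(array([ 3.623e+02,  1.586e+02, -2.000e-01]), array([0., 0., 0.]))
```

View pics/held.png

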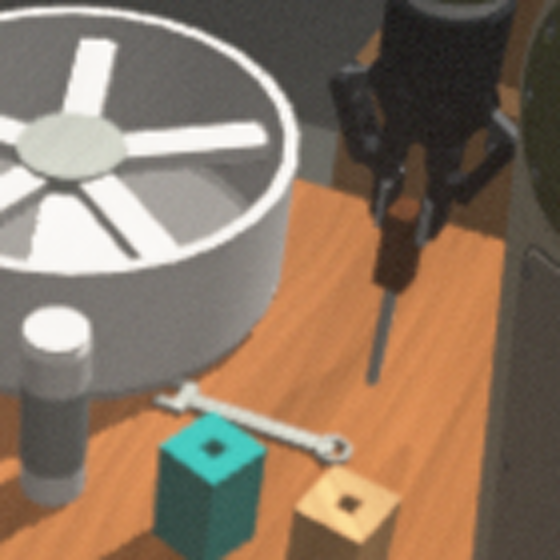

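The key hangs upright in the gripper (handle at crop (400,240), tip at (373,380)) and the stand is empty. Shank axis is about (0.4288, -0.3497) from both views, so I shift the target accordingly.

Call:
step_arm --steps '[[[20, 9, 0], [0, 0, 0], 0], [[60, 26, 0], [0, 0, 0], 0], [[104, 45, 0], [0, 0, 0], 0], [[148, 64, 0], [0, 0, 0], 0], [[192, 83, 0], [0, 0, 0], 0], [[236, 102, 0], [0, 0, 0], 0], [[280, 121, 0], [0, 0, 0], 0], [[324, 140, 0], [0, 0, 0], 0], [[352, 152, 0], [0, 0, 0], 0], [[362.5, 156.3, 0], [0, 0, 0], 0]]'

```text
clock: 5.2
position: [0.6318, -0.0084, 0.3256]
orientation: [0.754, 0.657, -0.001, -0.002]
wrist_force: [0.2, 0.5, -1.9]
opening: 0.269
finger_force: 59.4
```

Call:
step_arm --steps '[[[0, 0, 5], [0, 0, 0], 0], [[0, 0, 12], [0, 0, 0], 0], [[0, 0, 20], [0, 0, 0], 0], [[0, 0, 26], [0, 0, 0], 0], [[0, 0, 30], [0, 0, 0], 0], [[0, 0, 30], [0, 0, 0], 0], [[0, 0, 30], [0, 0, 0], 0], [[0, 0, 30], [0, 0, 0], 0], [[0, 0, 30], [0, 0, 0], 0], [[0, 0, 30], [0, 0, 0], 0]]'

```text
clock: 6.2
position: [0.6315, -0.0116, 0.2991]
orientation: [0.755, 0.656, 0.0, 0.0]
wrist_force: [-1.0, -1.0, -1.2]
opening: 0.264
finger_force: 59.4
```

```bash
python3 - <<'E'
from h import *
st=telemetry.state(); print(st['position'],st['orientation'],st['wrist_force'],st['joints'].round(2))
s=snap('side'); t=snap('top'); save(s,'gap.png',(260,110,360,210),6)
W={'side':cloud(s),'top':cloud(t)}
p=st['position']
for n,w in W.items():
    P=w.reshape(-1,3); k=(abs(P[:,0]-p[0])<.02)&(abs(P[:,1]-p[1])<.02)&(P[:,2]>.186)&(P[:,2]<.27); P=P[k]
    c=s['extrinsics'][:2,3] if n=='side' else t['extrinsics'][:2,3]
    for lo in (.19,.21,.23,.25):
        Q=P[(P[:,2]>lo)&(P[:,2]<lo+.02)]
        if len(Q): m=np.median(Q,0); d=m[:2]-c; print(n,lo,len(Q),(m[:2]+.004*d/np.linalg.norm(d)).round(4))
E
```

```text
[ 0.63153291 -0.01160498  0.29905425] [7.54784472e-01 6.55972800e-01 1.50111737e-04 2.51628812e-04] [-1.03222741 -1.01553103 -1.17496391] [-0.15  0.43  0.44  1.57 -0.    1.57]
side 0.19 17 [ 0.6336 -0.0115]
side 0.21 17 [ 0.634  -0.0102]
side 0.23 20 [ 0.6324 -0.0105]
side 0.25 22 [ 0.6331 -0.011 ]
```

View pics/gap.png

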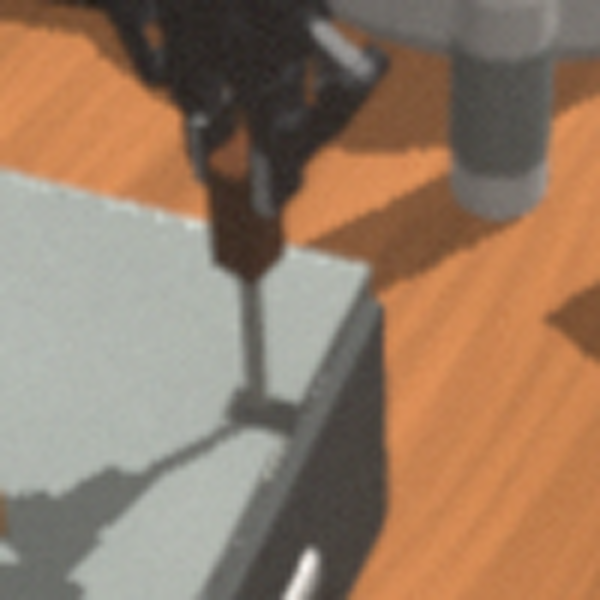

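The tip, at crop (258,390), is about 9 mm above the top. The notch spans roughly (228–298, 395–435), so I check the fit by projecting the predicted notch and the current tip into both pictures.

```bash
cat > ov.py <<'E'
from h import *
def proj(s,X):
    E=s['extrinsics']; K=np.array([[s['fx'],0,s['cx']],[0,s['fy'],s['cy']],[0,0,1]],float)
    r=E[:3,:3].T; return cv2.projectPoints(np.array(X,float).reshape(-1,1,3),cv2.Rodrigues(r)[0],-r@E[:3,3],K,np.array([float(s['k1']),0,0,0,0]))[0].reshape(-1,2)
E
python3 - <<'E'
from ov import *
import station
th=np.radians(7.33); ex=np.array([np.cos(th),np.sin(th)]);ey=np.array([-ex[1],ex[0]])
g=np.array([.634,-.0125])
out=[]
now={'side':imaging.snapshot('side')}
import os
for n,c in(('side',(295,160,335,195)),('top',(307,152,347,187)),('now',(285,155,325,190))):
    s=now['side'] if n=='now' else None
    if s is None:
        # earlier pictures: only PNGs of start remain
        z=load(n); z['color']=cv2.imread('pics/%s0.png'%n)[:,:,::-1]; s=z
    a,b,u,v=c; f=10 if n!='x' else 8; f=6.5
    im=cv2.resize(s['color'][b:v,a:u],None,fx=f,fy=f,interpolation=cv2.INTER_CUBIC).copy()
    P=[np.r_[g+ex*x+ey*y,.18] for x,y in((-.015,-.01),(.015,-.01),(.015,.01),(-.015,.01))]
    q=((proj(s,P)-[a,b]+.5)*f).astype(np.int32); cv2.polylines(im,[q],True,(255,0,0),1)
    t=[np.r_[.6335+.005*np.cos(k),-.0115+.005*np.sin(k),.18] for k in np.linspace(0,6.28,20)]
    q=((proj(s,t)-[a,b]+.5)*f).astype(np.int32); cv2.polylines(im,[q],True,(0,0,255),1)
    out.append(im)
cv2.imwrite('pics/ov.png',np.hstack(out)[:,:,::-1]); print(np.hstack(out).shape)
E
```

```text
(228, 780, 3)
```

View pics/ov.png

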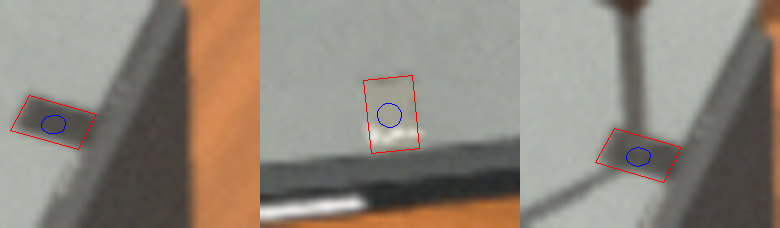

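The predicted notch (red) fits the dark notch in both views, and the projected tip (blue) sits in its middle, so I go down.

Call:
step_arm --steps '[[[0, 0, 2], [0, 0, 0], 0], [[0, 0, 4], [0, 0, 0], 0], [[0, 0, 6], [0, 0, 0], 0], [[0, 0, 8], [0, 0, 0], 0], [[0, 0, 10], [0, 0, 0], 0], [[0, 0, 12], [0, 0, 0], 0], [[0, 0, 14], [0, 0, 0], 0], [[0, 0, 16], [0, 0, 0], 0], [[0, 0, 18], [0, 0, 0], 0], [[0, 0, 18], [0, 0, 0], 0]]'

```text
clock: 7.35
position: [0.6312, -0.0116, 0.2804]
orientation: [0.755, 0.656, -0.0, -0.0]
wrist_force: [-0.1, 0.0, -0.7]
opening: 0.266
finger_force: 59.4
```

```bash
python3 -c "
from h import *
s=telemetry.state();print(s['position'],s['wrist_force'],s['ft_torque'])"
```

```text
[ 0.63123415 -0.0116471   0.28039612] [-0.12561296  0.02559097 -0.68796603] [ 0.06550242 -0.01264444 -0.01080485]
```

Call:
step_arm --steps '[[[0, 0, 2], [0, 0, 0], 0], [[0, 0, 4], [0, 0, 0], 0], [[0, 0, 6], [0, 0, 0], 0], [[0, 0, 8], [0, 0, 0], 0], [[0, 0, 10], [0, 0, 0], 0], [[0, 0, 12], [0, 0, 0], 0], [[0, 0, 14], [0, 0, 0], 0], [[0, 0, 14], [0, 0, 0], 0], [[0, 0, 14], [0, 0, 0], 0], [[0, 0, 14], [0, 0, 0], 0]]'

```text
clock: 8.35
position: [0.6314, -0.0117, 0.2669]
orientation: [0.755, 0.656, 0.0, 0.0]
wrist_force: [-0.7, -0.6, -1.7]
opening: 0.265
finger_force: 59.4
```

Call:
step_arm --steps '[[[0, 0, 1], [0, 0, 0], 0], [[0, 0, 2], [0, 0, 0], 0], [[0, 0, 2], [0, 0, 0], 0], [[0, 0, 2], [0, 0, 0], 0], [[0, 0, 2], [0, 0, 0], 0], [[0, 0, 2], [0, 0, 0], 0], [[0, 0, 2], [0, 0, 0], 0], [[0, 0, 2], [0, 0, 0], 0], [[0, 0, 2], [0, 0, 0], 0], [[0, 0, 2], [0, 0, 0], 0]]'

```text
clock: 9.35
position: [0.6314, -0.0117, 0.2648]
orientation: [0.755, 0.656, -0.0, 0.0]
wrist_force: [-0.8, -0.1, -1.5]
opening: 0.262
finger_force: 59.4
```

Call:
step_arm --steps '[[[0, 0, 1], [0, 0, 0], 0], [[0, 0, 2], [0, 0, 0], 0], [[0, 0, 2], [0, 0, 0], 0], [[0, 0, 2], [0, 0, 0], 0], [[0, 0, 2], [0, 0, 0], 0], [[0, 0, 2], [0, 0, 0], 0], [[0, 0, 2], [0, 0, 0], 0], [[0, 0, 2], [0, 0, 0], 0], [[0, 0, 2], [0, 0, 0], 0], [[0, 0, 2], [0, 0, 0], 0]]'

```text
clock: 10.35
position: [0.6314, -0.0116, 0.2628]
orientation: [0.755, 0.656, 0.0, 0.0]
wrist_force: [-0.6, 0.0, -1.3]
opening: 0.264
finger_force: 59.4
```

Call:
step_arm --steps '[[[0, 0, 1], [0, 0, 0], 0], [[0, 0, 2], [0, 0, 0], 0], [[0, 0, 2], [0, 0, 0], 0], [[0, 0, 2], [0, 0, 0], 0], [[0, 0, 2], [0, 0, 0], 0], [[0, 0, 2], [0, 0, 0], 0], [[0, 0, 2], [0, 0, 0], 0], [[0, 0, 2], [0, 0, 0], 0], [[0, 0, 2], [0, 0, 0], 0], [[0, 0, 2], [0, 0, 0], 0]]'

```text
clock: 11.35
position: [0.6314, -0.0117, 0.2608]
orientation: [0.755, 0.656, -0.0, 0.0]
wrist_force: [-0.7, 0.5, -3.5]
opening: 0.26
finger_force: 59.4
```

Call:
step_arm --steps '[[[0, 0, 1], [0, 0, 0], 0], [[0, 0, 2], [0, 0, 0], 0], [[0, 0, 2], [0, 0, 0], 0], [[0, 0, 2], [0, 0, 0], 0], [[0, 0, 2], [0, 0, 0], 0], [[0, 0, 2], [0, 0, 0], 0], [[0, 0, 2], [0, 0, 0], 0], [[0, 0, 2], [0, 0, 0], 0], [[0, 0, 2], [0, 0, 0], 0], [[0, 0, 2], [0, 0, 0], 0]]'

```text
clock: 12.35
position: [0.6314, -0.0117, 0.2588]
orientation: [0.755, 0.656, -0.0, 0.0]
wrist_force: [0.1, -0.2, -2.3]
opening: 0.264
finger_force: 59.4
```

Call:
step_arm --steps '[[[0, 0, 1], [0, 0, 0], 0], [[0, 0, 2], [0, 0, 0], 0], [[0, 0, 2], [0, 0, 0], 0], [[0, 0, 2], [0, 0, 0], 0], [[0, 0, 2], [0, 0, 0], 0], [[0, 0, 2], [0, 0, 0], 0], [[0, 0, 2], [0, 0, 0], 0], [[0, 0, 2], [0, 0, 0], 0], [[0, 0, 2], [0, 0, 0], 0], [[0, 0, 2], [0, 0, 0], 0]]'

```text
clock: 13.35
position: [0.6315, -0.0117, 0.2568]
orientation: [0.755, 0.656, 0.0, 0.0]
wrist_force: [0.4, -0.0, 3.0]
opening: 0.27
finger_force: 59.9
```

Call:
step_arm --steps '[[[0, 0, 1], [0, 0, 0], 0], [[0, 0, 2], [0, 0, 0], 0], [[0, 0, 3], [0, 0, 0], 0], [[0, 0, 4], [0, 0, 0], 0], [[0, 0, 5], [0, 0, 0], 0], [[0, 0, 6], [0, 0, 0], 0], [[0, 0, 7], [0, 0, 0], 0], [[0, 0, 8], [0, 0, 0], 0], [[0, 0, 8.5], [0, 0, 0], 0], [[0, 0, 8.5], [0, 0, 0], 0]]'

```text
clock: 14.35
position: [0.6315, -0.0117, 0.2485]
orientation: [0.755, 0.656, 0.0, 0.0]
wrist_force: [0.6, -0.4, 5.5]
opening: 0.268
finger_force: 60.3
```

```bash
python3 - <<'E'
from h import *
for i in range(4):
    s=telemetry.state(); print(s['position'],s['wrist_force'].round(2))
    s=imaging.snapshot('side')
# path: TCP points (robot frame), rel. to now, tool axes; gap frame
th=np.radians(7.33); ex=np.array([np.cos(th),np.sin(th)]);ey=np.array([-ex[1],ex[0]])
st=telemetry.state(); p=st['position']; r=R.from_quat(st['orientation'])
# hinge in robot coords: gap centre in robot frame = camera gap - (.0022,0)
g=np.array([.634-.0022,-.0125]); h=g-ex*.015+ey*.19
print('locker x,y of shank now',(p[:2]-(g-ex*.015+ey*.05))@np.c_[ex,ey])
for a in [0,2,5,10,15,20,25,30,35,40,45,50,55,60]:
    t=np.radians(a); x=5*np.cos(t)-190*np.sin(t); y=-190*np.cos(t)-5*np.sin(t)
    w=h+(ex*x+ey*y)/1000; d=r.inv().apply(np.r_[w-p[:2],0])*1000; print(a,w.round(4),d.round(1))
E
```

```text
[ 0.63149979 -0.01172158  0.24852709] [ 0.57 -0.4   5.54]
[ 0.63149545 -0.01170133  0.24858562] [-0.22  0.3   6.01]
[ 0.63148396 -0.01170526  0.24859505] [0.41 0.18 6.41]
[ 0.63147562 -0.01168105  0.2486181 ] [-0.44  0.44  4.53]
locker x,y of shank now [ 0.01479305 -0.0491514 ]
0 [ 0.6219 -0.0138] [-3.4 -9.2 -0. ]
2 [ 0.6153 -0.0147] [ -5.2 -15.6  -0. ]
5 [ 0.6054 -0.0156] [ -7.5 -25.3  -0. ]
10 [ 0.5888 -0.016 ] [-10.2 -41.6  -0. ]
15 [ 0.5723 -0.0149] [-11.5 -58.2  -0. ]
20 [ 0.5559 -0.0124] [-11.3 -74.8  -0.1]
25 [ 0.5398 -0.0085] [ -9.7 -91.3  -0.1]
30 [ 0.5241 -0.0032] [-6.600e+00 -1.076e+02 -1.000e-01]
35 [0.5089 0.0034] [-2.100e+00 -1.235e+02 -1.000e-01]
40 [0.4943 0.0114] [ 3.70e+00 -1.39e+02 -1.00e-01]
45 [0.4805 0.0206] [ 1.09e+01 -1.54e+02 -1.00e-01]
50 [0.4676 0.0309] [ 1.930e+01 -1.682e+02 -1.000e-01]
55 [0.4556 0.0424] [ 2.900e+01 -1.817e+02 -1.000e-01]
60 [0.4446 0.0548] [ 3.980e+01 -1.943e+02 -1.000e-01]
```

Call:
step_arm --steps '[[[0, 0, 0.6], [0, 0, 0], 0], [[0, 0, 1.2], [0, 0, 0], 0], [[-0.6, -1.5, 1.2], [0, 0, 0], 0], [[-1.2, -3, 1.2], [0, 0, 0], 0], [[-1.8, -4.5, 1.2], [0, 0, 0], 0], [[-2.4, -6, 1.2], [0, 0, 0], 0], [[-2.7, -7, 1.2], [0, 0, 0], 0], [[-3, -8, 1.2], [0, 0, 0], 0], [[-3, -8, 1.2], [0, 0, 0], 0], [[-3, -8, 1.2], [0, 0, 0], 0]]'

```text
clock: 15.55
position: [0.6234, -0.0134, 0.2477]
orientation: [0.755, 0.656, 0.001, 0.0]
wrist_force: [0.1, -0.1, 6.3]
opening: 0.265
finger_force: 60.4
```

Call:
step_arm --steps '[[[0, -0.5, 0], [0, 0, 0], 0], [[-0.3, -1, 0], [0, 0, 0], 0], [[-0.5, -1.5, 0], [0, 0, 0], 0], [[-0.7, -2, 0], [0, 0, 0], 0], [[-0.9, -2.5, 0], [0, 0, 0], 0], [[-1, -3, 0], [0, 0, 0], 0], [[-1, -3, 0], [0, 0, 0], 0], [[-1, -3, 0], [0, 0, 0], 0], [[-1, -3, 0], [0, 0, 0], 0], [[-1, -3, 0], [0, 0, 0], 0]]'

```text
clock: 16.55
position: [0.6204, -0.014, 0.2476]
orientation: [0.755, 0.656, 0.001, 0.001]
wrist_force: [0.1, -0.4, 7.0]
opening: 0.263
finger_force: 60.4
```

```bash
python3 - <<'E'
from h import *
for i in range(4):
    s=telemetry.state(); print(s['position'],s['wrist_force'].round(2),s['ft_torque'].round(2))
    s=imaging.snapshot('side')
E
```

```text
[ 0.62041041 -0.01401837  0.24764367] [ 0.08 -0.39  7.  ] [ 0.1  -0.24 -0.  ]
[ 0.6204043  -0.01397803  0.24761474] [1.46 0.14 6.9 ] [ 0.03 -0.21  0.01]
[ 0.62042255 -0.01401275  0.24764438] [ 0.27 -0.69  5.78] [ 0.05 -0.19  0.01]
[ 0.62041695 -0.01402429  0.24765946] [0.32 0.14 6.53] [ 0.02 -0.15 -0.02]
```

Call:
step_arm --steps '[[[-0.2, -0.5, 0], [0, 0, 0], 0], [[-0.3, -1, 0], [0, 0, 0], 0], [[-0.5, -1.5, 0], [0, 0, 0], 0], [[-0.7, -2, 0], [0, 0, 0], 0], [[-0.9, -2.5, 0], [0, 0, 0], 0], [[-1, -3, 0], [0, 0, 0], 0], [[-1.2, -3.5, 0], [0, 0, 0], 0], [[-1.3, -4, 0], [0, 0, 0], 0], [[-1.3, -4, 0], [0, 0, 0], 0], [[-1.3, -4, 0], [0, 0, 0], 0]]'

```text
clock: 17.75
position: [0.6163, -0.0147, 0.2476]
orientation: [0.755, 0.656, 0.001, 0.0]
wrist_force: [0.9, -0.3, 6.4]
opening: 0.264
finger_force: 60.4
```

```bash
python3 - <<'E'
from h import *
for i in range(4):
    s=telemetry.state(); print(s['position'],s['wrist_force'].round(2),s['ft_torque'].round(2))
    s=imaging.snapshot('side')
E
```

```text
[ 0.61626775 -0.01471548  0.24764318] [ 0.93 -0.32  6.4 ] [ 0.07 -0.17 -0.  ]
[ 0.61625323 -0.01470092  0.24766954] [ 1.35 -0.72  6.34] [ 0.09 -0.25  0.01]
[ 0.61627813 -0.01471198  0.24764012] [1.1  0.63 5.44] [ 0.09 -0.2  -0.05]
[ 0.61625743 -0.01468618  0.24765761] [0.92 0.46 5.74] [ 0.12 -0.25 -0.03]
```

Call:
step_arm --steps '[[[-0.6, -2.5, 0], [0, 0, 0], 0], [[-1.2, -5, 0], [0, 0, 0], 0], [[-1.9, -8, 0], [0, 0, 0], 0], [[-2.6, -11, 0], [0, 0, 0], 0], [[-3.2, -14, 0], [0, 0, 0], 0], [[-3.8, -17, 0], [0, 0, 0], 0], [[-4.3, -20, 0], [0, 0, 0], 0], [[-4.7, -23, 0], [0, 0, 0], 0], [[-5.1, -26, 0], [0, 0, 0], 0], [[-5.3, -27, 0], [0, 0, 0], 0]]'

```text
clock: 18.95
position: [0.5886, -0.0163, 0.2477]
orientation: [0.755, 0.656, 0.001, 0.001]
wrist_force: [0.8, -1.1, 5.3]
opening: 0.269
finger_force: 60.4
```

```bash
python3 - <<'E'
from h import *
for i in range(2):
    s=telemetry.state(); print(s['position'],s['wrist_force'].round(2),s['ft_torque'].round(2))
    s=snap('top')
save(s,'open1.png',(220,80,400,240),3)
E
```

```text
[ 0.58859395 -0.01630585  0.24773029] [ 0.8  -1.14  5.26] [-0.   -0.3   0.03]
[ 0.58854852 -0.01630079  0.24775168] [0.72 0.24 5.47] [-0.02 -0.12 -0.05]
```

View pics/open1.png

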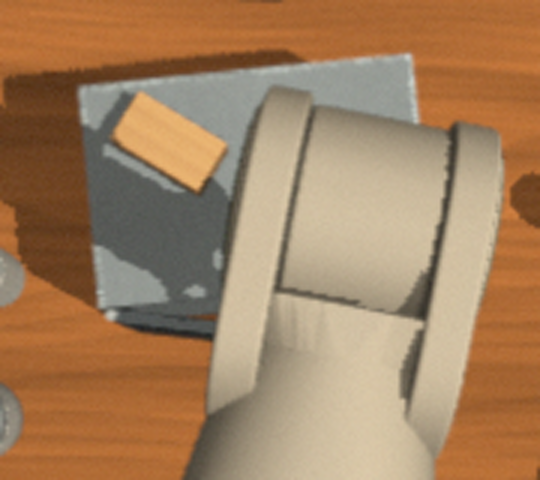

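The door is ajar, with a dark wedge along the hinge side at crop (165,318). I keep following the arc, still holding the hook down.

Call:
step_arm --steps '[[[-0.5, -5, 0], [0, 0, 0], 0], [[-1, -11, 0], [0, 0, 0], 0], [[-1.3, -18, 0], [0, 0, 0], 0], [[-1.3, -26, 0], [0, 0, 0], 0], [[-1, -34, 0], [0, 0, 0], 0], [[-0.3, -42, 0], [0, 0, 0], 0], [[0.5, -50, 0], [0, 0, 0], 0], [[2, -58, 0], [0, 0, 0], 0], [[3.6, -66, 0], [0, 0, 0], 0], [[3.6, -66, 0], [0, 0, 0], 0]]'

```text
clock: 20.05
position: [0.5225, -0.0031, 0.2477]
orientation: [0.755, 0.656, 0.0, 0.0]
wrist_force: [-0.7, -0.3, 6.4]
opening: 0.263
finger_force: 60.4
```

```bash
python3 - <<'E'
from h import *
s=telemetry.state(); print(s['position'],s['wrist_force'].round(2),s['ft_torque'].round(2)); p=s['position']; r=R.from_quat(s['orientation'])
th=np.radians(7.33); ex=np.array([np.cos(th),np.sin(th)]);ey=np.array([-ex[1],ex[0]])
g=np.array([.634-.0022,-.0125]); h=g-ex*.015+ey*.19
for a in [30,35,40,45,50,55,60,62]:
    t=np.radians(a); x=5*np.cos(t)-190*np.sin(t); y=-190*np.cos(t)-5*np.sin(t)
    w=h+(ex*x+ey*y)/1000; d=r.inv().apply(np.r_[w-p[:2],0])*1000; print(a,w.round(4),d.round(1))
E
```

```text
[ 0.52254605 -0.00314594  0.24766078] [-0.72 -0.28  6.36] [-0.    0.14  0.03]
30 [ 0.5241 -0.0032] [0.1 1.5 0. ]
35 [0.5089 0.0034] [  4.6 -14.5  -0. ]
40 [0.4943 0.0114] [ 10.5 -30.   -0. ]
45 [0.4805 0.0206] [ 17.6 -44.9  -0. ]
50 [0.4676 0.0309] [ 26.1 -59.2  -0. ]
55 [0.4556 0.0424] [ 35.8 -72.6  -0. ]
60 [0.4446 0.0548] [ 46.6 -85.2  -0. ]
62 [0.4406 0.0601] [ 51.2 -90.   -0. ]
```

Call:
step_arm --steps '[[[1.5, -6, 0], [0, 0, 0], 0], [[4.6, -14.5, 0], [0, 0, 0], 0], [[7.4, -22, 0], [0, 0, 0], 0], [[10.5, -30, 0], [0, 0, 0], 0], [[14, -37.5, 0], [0, 0, 0], 0], [[17.6, -45, 0], [0, 0, 0], 0], [[22, -52, 0], [0, 0, 0], 0], [[26.1, -59.2, 0], [0, 0, 0], 0], [[31, -66, 0], [0, 0, 0], 0], [[35.8, -72.6, 0], [0, 0, 0], 0]]'

```text
clock: 21.05
position: [0.4568, 0.042, 0.2475]
orientation: [0.755, 0.656, 0.0, 0.001]
wrist_force: [1.0, -1.2, 5.5]
opening: 0.266
finger_force: 60.4
```

Call:
step_arm --steps '[[[4, -5, 0], [0, 0, 0], 0], [[8, -9.5, 0], [0, 0, 0], 0], [[11, -12.6, 0], [0, 0, 0], 0], [[11, -12.6, 0], [0, 0, 0], 0], [[11, -12.6, 0], [0, 0, 0], 0], [[11, -12.6, 0], [0, 0, 0], 0], [[11, -12.6, 0], [0, 0, 0], 0], [[11, -12.6, 0], [0, 0, 0], 0], [[11, -12.6, 0], [0, 0, 0], 0], [[11, -12.6, 0], [0, 0, 0], 0]]'

```text
clock: 22.05
position: [0.4454, 0.0548, 0.2472]
orientation: [0.755, 0.656, -0.0, -0.0]
wrist_force: [0.3, 0.1, 5.6]
opening: 0.265
finger_force: 60.4
```

```bash
python3 - <<'E'
from h import *
s=telemetry.state(); print(s['position'],s['wrist_force'].round(2),s['ft_torque'].round(2))
s=snap('side'); save(s,'open2.png',(200,110,400,270),4)
E
```

```text
[0.44538412 0.05483626 0.24724199] [0.32 0.1  5.65] [ 0.04  0.22 -0.05]
```

View pics/open2.png

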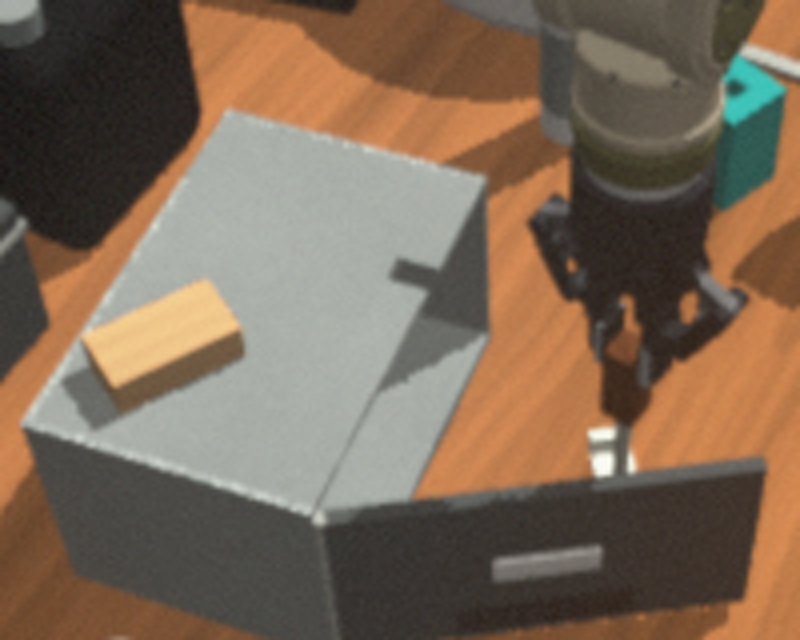

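The door stands about 60° open, its top edge running (320,515) to (765,465). The shank is behind it on the white hook at (620,450). Now I lift out and carry the key back.

Call:
step_arm --steps '[[[0, 0, -3], [0, 0, 0], 0], [[0, 0, -7], [0, 0, 0], 0], [[-1.4, 1.4, -11], [0, 0, 0], 0], [[-2.8, 2.8, -16], [0, 0, 0], 0], [[-2.8, 2.8, -24], [0, 0, 0], 0], [[-2.8, 2.8, -34], [0, 0, 0], 0], [[-2.8, 2.8, -48], [0, 0, 0], 0], [[-2.8, 2.8, -63], [0, 0, 0], 0], [[-2.8, 2.8, -76], [0, 0, 0], 0], [[-2.8, 2.8, -83], [0, 0, 0], 0]]'

```text
clock: 23.1
position: [0.4484, 0.0515, 0.3316]
orientation: [0.755, 0.656, 0.0, 0.001]
wrist_force: [1.4, 0.2, -2.6]
opening: 0.266
finger_force: 59.4
```

Call:
step_arm --steps '[[[-15, 1, 0], [0, 0, 0], 0], [[-50, 4, 0], [0, 0, 0], 0], [[-90, 8, 0], [0, 0, 0], 0], [[-135, 12, 0], [0, 0, 0], 0], [[-180, 16, 0], [0, 0, 0], 0], [[-225, 20, 0], [0, 0, 0], 0], [[-270, 24, 0], [0, 0, 0], 0], [[-315, 28, 0], [0, 0, 0], 0], [[-360, 32, 0], [0, 0, 0], 0], [[-385, 34, 0], [0, 0, 0], 0]]'

```text
clock: 24.1
position: [0.4272, -0.3378, 0.3293]
orientation: [0.756, 0.655, -0.0, -0.0]
wrist_force: [0.3, 0.8, -2.7]
opening: 0.267
finger_force: 59.4
```

Call:
step_arm --steps '[[[-10, 1, 0], [0, 0, 0], 0], [[-15, 1, 0], [0, 0, 0], 0], [[-15, 1, 0], [0, 0, 0], 0], [[-15, 1, 0], [0, 0, 0], 0], [[-15, 1, 0], [0, 0, 0], 0], [[-15, 1, 0], [0, 0, 0], 0], [[-15, 1, 0], [0, 0, 0], 0], [[-15, 1, 0], [0, 0, 0], 0], [[-15, 1, 0], [0, 0, 0], 0], [[-15, 1, 0], [0, 0, 0], 0]]'

```text
clock: 25.1
position: [0.4268, -0.3494, 0.3301]
orientation: [0.755, 0.656, -0.0, 0.0]
wrist_force: [-1.0, 0.1, -1.0]
opening: 0.272
finger_force: 59.4
```

```bash
python3 - <<'E'
from h import *
st=telemetry.state(); print(st['position'],st['orientation'].round(4),st['wrist_force'].round(2),goto((.4265,-.3493,.33)))
p=st['position']
for n in('side','top'):
    s=snap(n); P=cloud(s).reshape(-1,3); c=s['extrinsics'][:2,3]; 
    k=(abs(P[:,0]-p[0])<.05)&(abs(P[:,1]-p[1])<.05)
    Q=P[k&(abs(P[:,2]-.1)<.008)]; print(n,'stand',cv2.minAreaRect((Q[:,:2]*1000).astype(np.float32)))
    k=(abs(P[:,0]-p[0])<.02)&(abs(P[:,1]-p[1])<.02)
    for lo in np.arange(.21,.31,.02):
        Q=P[k&(P[:,2]>lo)&(P[:,2]<lo+.02)]
        if len(Q): m=np.median(Q,0); d=m[:2]-c; print(n,lo.round(2),len(Q),(m[:2]+.004*d/np.linalg.norm(d)).round(4),Q[:,2].min().round(4))
E
```

```text
[ 0.42682663 -0.34939936  0.33010855] [ 0.7548  0.6559 -0.      0.    ] [-1.01  0.11 -1.02] (array([ 0.1, -0.3,  0.1]), array([0., 0., 0.]))
side stand ((428.5613708496094, -347.2069396972656), (68.10596466064453, 61.2088623046875), 79.86830139160156)
side 0.21 9 [ 0.4321 -0.3516] 0.2206
side 0.23 17 [ 0.4294 -0.3492] 0.2303
side 0.25 20 [ 0.4292 -0.3494] 0.2506
side 0.27 22 [ 0.4283 -0.3495] 0.2709
side 0.29 15 [ 0.4298 -0.3487] 0.291
top stand ((426.6676330566406, -347.826171875), (59.8156623840332, 59.952362060546875), 80.12759399414062)
top 0.21 8 [ 0.4291 -0.3486] 0.2201
top 0.23 14 [ 0.4291 -0.3487] 0.2319
top 0.25 13 [ 0.4287 -0.3487] 0.2545
top 0.27 14 [ 0.4289 -0.3489] 0.2735
top 0.29 3 [ 0.428  -0.3489] 0.2906
```

Call:
step_arm --steps '[[[0, 0, 8], [0, 0, 0], 0], [[0, 0, 25], [0, 0, 0], 0], [[0, 0, 45], [0, 0, 0], 0], [[0, 0, 65], [0, 0, 0], 0], [[0, 0, 85], [0, 0, 0], 0], [[0, 0, 97], [0, 0, 0], 0], [[0, 0, 103], [0, 0, 0], 0], [[0, 0, 105], [0, 0, 0], 0], [[0, 0, 105], [0, 0, 0], 0], [[0, 0, 105], [0, 0, 0], 0]]'

```text
clock: 26.2
position: [0.4272, -0.3499, 0.226]
orientation: [0.755, 0.656, 0.0, 0.001]
wrist_force: [-0.3, -0.1, -0.4]
opening: 0.263
finger_force: 59.3
```

Call:
step_arm --steps '[[[0, 0, 2], [0, 0, 0], 0], [[0, 0, 4], [0, 0, 0], 0], [[0, 0, 6], [0, 0, 0], 0], [[0, 0, 8], [0, 0, 0], 0], [[0, 0, 10], [0, 0, 0], 0], [[0, 0, 12], [0, 0, 0], 0], [[0, 0, 12], [0, 0, 0], 0], [[0, 0, 12], [0, 0, 0], 0], [[0, 0, 12], [0, 0, 0], 0], [[0, 0, 12], [0, 0, 0], 0]]'

```text
clock: 27.2
position: [0.4269, -0.3495, 0.2132]
orientation: [0.755, 0.656, -0.0, 0.0]
wrist_force: [0.3, -0.3, -1.4]
opening: 0.268
finger_force: 59.3
```

Call:
step_arm --steps '[[[0, 0, 1], [0, 0, 0], 0], [[0, 0, 2], [0, 0, 0], 0], [[0, 0, 3], [0, 0, 0], 0], [[0, 0, 4], [0, 0, 0], 0], [[0, 0, 5], [0, 0, 0], 0], [[0, 0, 6], [0, 0, 0], 0], [[0, 0, 7], [0, 0, 0], 0], [[0, 0, 8], [0, 0, 0], 0], [[0, 0, 8], [0, 0, 0], 0], [[0, 0, 8], [0, 0, 0], 0]]'

```text
clock: 28.2
position: [0.4268, -0.3494, 0.2051]
orientation: [0.755, 0.656, -0.0, 0.0]
wrist_force: [1.0, 0.0, -1.8]
opening: 0.266
finger_force: 59.3
```

```bash
python3 - <<'E'
from h import *
for i in range(3):
    s=telemetry.state(); print(s['position'],s['wrist_force'].round(2),s['ft_torque'].round(2))
    imaging.snapshot('side')
E
```

```text
[ 0.42682333 -0.34942525  0.20509513] [ 1.    0.02 -1.79] [-0.05  0.    0.03]
[ 0.42681427 -0.34943791  0.20512034] [-0.35 -1.03 -1.46] [ 0.02 -0.05 -0.02]
[ 0.42682963 -0.34943649  0.20511794] [ 0.18  0.31 -2.17] [-0.02  0.03 -0.  ]
```

In the hole with no contact force, so I lower most of the way, then slowly onto the shoulder.

Call:
step_arm --steps '[[[0, 0, 5], [0, 0, 0], 0], [[0, 0, 13], [0, 0, 0], 0], [[0, 0, 23], [0, 0, 0], 0], [[0, 0, 33], [0, 0, 0], 0], [[0, 0, 43], [0, 0, 0], 0], [[0, 0, 53], [0, 0, 0], 0], [[0, 0, 63], [0, 0, 0], 0], [[0, 0, 73], [0, 0, 0], 0], [[0, 0, 79], [0, 0, 0], 0], [[0, 0, 81], [0, 0, 0], 0]]'

```text
clock: 29.35
position: [0.4265, -0.3491, 0.1231]
orientation: [0.755, 0.656, -0.0, -0.001]
wrist_force: [-0.1, -0.0, -2.3]
opening: 0.266
finger_force: 59.3
```

Call:
step_arm --steps '[[[0, 0, 0.5], [0, 0, 0], 0], [[0, 0, 1], [0, 0, 0], 0], [[0, 0, 1.5], [0, 0, 0], 0], [[0, 0, 2], [0, 0, 0], 0], [[0, 0, 2.5], [0, 0, 0], 0], [[0, 0, 3], [0, 0, 0], 0], [[0, 0, 3.3], [0, 0, 0], 0], [[0, 0, 3.3], [0, 0, 0], 0], [[0, 0, 3.3], [0, 0, 0], 0], [[0, 0, 3.3], [0, 0, 0], 0]]'

```text
clock: 30.35
position: [0.4268, -0.3495, 0.1208]
orientation: [0.755, 0.656, -0.0, 0.0]
wrist_force: [-0.3, 0.1, -2.6]
opening: 0.265
finger_force: 59.3
```

Call:
step_arm --steps '[[[0, 0, 0.2], [0, 0, 0], 0], [[0, 0, 0.4], [0, 0, 0], 0], [[0, 0, 0.6], [0, 0, 0], 0], [[0, 0, 0.8], [0, 0, 0], 0], [[0, 0, 1], [0, 0, 0], 0], [[0, 0, 1.2], [0, 0, 0], 0], [[0, 0, 1.2], [0, 0, 0], 0], [[0, 0, 1.2], [0, 0, 0], 0], [[0, 0, 1.2], [0, 0, 0], 0], [[0, 0, 1.2], [0, 0, 0], 0]]'

```text
clock: 31.35
position: [0.4269, -0.3495, 0.1199]
orientation: [0.755, 0.656, -0.0, 0.0]
wrist_force: [-1.3, 0.3, 2.8]
opening: 0.263
finger_force: 60.0
```

Seated on the shoulder, so I release.

Call:
step_arm --steps '[[[0, 0, 0], [0, 0, 0], 0.3], [[0, 0, 0], [0, 0, 0], 0.35], [[0, 0, 0], [0, 0, 0], 0.45], [[0, 0, 0], [0, 0, 0], 0.6], [[0, 0, 0], [0, 0, 0], 0.8], [[0, 0, 0], [0, 0, 0], 1], [[0, 0, 0], [0, 0, 0], 1], [[0, 0, 0], [0, 0, 0], 1], [[0, 0, 0], [0, 0, 0], 1], [[0, 0, 0], [0, 0, 0], 1]]' --newtons 20

```text
clock: 32.35
position: [0.4269, -0.3494, 0.1196]
orientation: [0.755, 0.656, -0.0, 0.0]
wrist_force: [-0.8, -1.1, 0.1]
opening: 0.995
finger_force: 0.0
```

Call:
step_arm --steps '[[[0, 0, -5], [0, 0, 0], 1], [[0, 0, -12], [0, 0, 0], 1], [[0, 0, -25], [0, 0, 0], 1], [[0, 0, -45], [0, 0, 0], 1], [[0, 0, -70], [0, 0, 0], 1], [[0, 0, -100], [0, 0, 0], 1], [[0, 0, -130], [0, 0, 0], 1], [[0, 0, -160], [0, 0, 0], 1], [[0, 0, -175], [0, 0, 0], 1], [[0, 0, -180], [0, 0, 0], 1]]'

```text
clock: 33.35
position: [0.4275, -0.3501, 0.3025]
orientation: [0.755, 0.656, 0.0, 0.002]
wrist_force: [0.6, 0.4, 0.7]
opening: 1.0
finger_force: 0.0
```

```bash
python3 - <<'E'
from h import *
st=telemetry.state(); print(st['clock'],st['position'],st['wrist_force'].round(2),st['opening'])
s=snap('side'); save(s,'end.png'); P=cloud(s).reshape(-1,3)
k=(abs(P[:,0]-.4275)<.016)&(abs(P[:,1]+.348)<.016); Q=P[k&(P[:,2]>.145)&(P[:,2]<.2)]; print('handle top',len(Q),np.percentile(Q[:,2],[50,90,99]),Q.mean(0))
E
```

```text
33.35 [ 0.42749865 -0.35011789  0.30254306] [0.59 0.44 0.73] 1.0001503922084802
handle top 73 [0.15745133 0.16075787 0.16267896] [ 0.42795578 -0.34410697  0.15613148]
```

View pics/end.png

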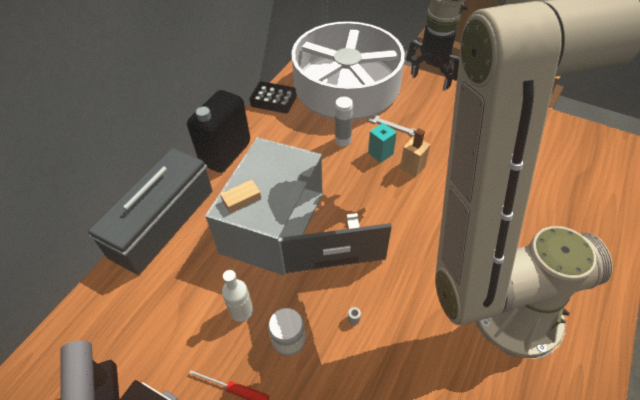

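The key is back on its shoulder in the stand at (418,145), handle top about 0.16 m as at the start. The door stands open at (335,248), nothing else has moved, and the gripper is clear.

```bash
python3 -c "
from station import manip
print(manip.finish_job())"
```

```text
the job is handed in; nothing more can be done
None
```

The door is open at about 60°, the key hangs back in its stand on its shoulder, nothing else on the bench looks moved, and the job was handed in at about 33 s of the 61 s allowed.

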